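Square the bulb carton into the corner stop

TASK

Push the small carton along the bench, without gripping or lifting it, into the inside corner of the aluminium corner stop, so that one side lies flush against the longer rail and the next side flush against the shorter rail. Leave it standing there on the bench, and leave the other things on the bench where they are.

Things in the scene. Friction and masses are not known exactly. Their poses are not given: they have to be found in the camera images.
- carton: Small closed carton standing on the bench, 52 mm (x) by 52 mm (y) by 61 mm high, 0.1 to 0.21 kg, free to slide. Origin: centre of its underside; z up. It starts in front of the line of the stop's long rail and 160 to 280 mm to the left of the short rail, turned by up to 0.25 rad against the stop, touching neither rail.
- stop: Corner stop fixed to the bench: two upright aluminium rails 16 mm high, 6 mm thick, at a right angle; feet and screw heads (10 mm high) on the outer sides, out to 20 mm. Origin: the inner corner, at bench level. Long rail: 160 mm along its +y (robot's left), working face x = 0, looking to -x (to the robot). Short rail: 100 mm along its -x (to the robot), working face y = 0, looking to +y.
- stop_home (a point): Point of the stop, at bench level, where the carton's origin lies when it is fully home and square: x = -0.026, y = +0.026 in the stop's frame; the carton's x and y axes are then parallel to the stop's.
- torch: Bystander, to be left alone: small black torch standing on end, 35 mm across, 119 tall; origin at the centre of its underside
- oil_filter: Bystander, to be left alone: oil filter standing like a small drum, 66 mm across, 79 tall; origin at the centre of its underside
- wrench_0: Bystander, to be left alone: combination wrench lying flat, 178 mm long, 31 wide, 10 high; origin at the centre of its underside
- valve_0: Bystander, to be left alone: engine valve standing on its 34 mm head, 104 tall; origin at the centre of its underside
- spark_plug_0: Bystander, to be left alone: spark plug lying, 84 mm long, 23 thick; origin at the centre of its underside
- bearing: Bystander, to be left alone: ball bearing lying flat, 62 mm across, 16 high; origin at the centre of its underside
- nut_2: Bystander, to be left alone: steel nut lying, 22 mm across, 14 high; origin at the centre of its underside

How it is judged (in metres and radians):
At the end, for the whole second after the job is handed in: The carton stands on the bench at rest in the corner, one side within 5 mm of the long rail, the next within 5 mm of the short rail, square to the rails within 0.06 rad (3.4 degrees) (x of carton in the frame of stop between -0.031 and -0.02 m and y of carton in the frame of stop between 0.02 and 0.031 m and (angle between the x axis of carton and the x axis of stop, either way round below 0.06 rad or angle between the x axis of carton and the y axis of stop, either way round below 0.06 rad) and height (world z) of carton below 0.006 m and angle between carton's own z axis and vertical below 0.05 rad and linear speed of carton below 0.01 m/s); the robot touches nothing.
It fails at once if the carton is lifted off the bench or tipped (height (world z) of carton above 0.015 m or angle between carton's own z axis and vertical above 0.2 rad).
It fails at once if another thing on the bench is shifted more than 20 mm or knocked over (distance of any of torch, oil_filter, wrench_0, valve_0, spark_plug_0, bearing, nut_2 from where it was at the start of the episode above 0.02 m or angle between any of torch, oil_filter, valve_0's own z axis and vertical above 0.4 rad).
It also fails if it takes over 58 s, if anything falls off the work surface, if the arm or the gripper's body presses on something with over 40 N, if the wrist force passes 120 N, or if a joint passes its speed limit or range.

ROBOT

A 6-joint arm with a two-finger parallel gripper is mounted at the origin on a cart in front of the work surface, level with it; the furniture and walls round the work are solid. World frame = base frame: x ahead of the robot, y to its left, z up, the work surface at z = 0. Lengths are in mm, angles in rad, forces in N, time in s.
With the tool pointing down it reaches from about 275 to 775 mm from the base axis. Payload 14.6 kg.
Tool frame: the origin (TCP) lies midway between the tips of the shut fingers; the grasp point (between the pads) lies 19 mm behind it; x points along the fingers, y is the direction in which the jaws open and shut, and the axes are right-handed (so a half turn about x gives the same grasp; the last joint's range is limited). The gripper opens to 85 mm and grips with 20 to 120 N. Pads are 22 mm wide; open, the fingers measure 114 mm over their backs; the gripper's body (76 mm by 85 mm) begins 54 mm behind the grasp point. The pads swing forward as they close: fully open they stand 13 mm farther back than shut.
Start: joints at [1.017, 0.263, -0.048, 1.259, 0, 1.415], TCP at [203.869, 483.803, 204.278] pointing down, gripper open.
Joint ranges: [-2.65, 2.65], [-0.89, 1.7], [-1.18, 1.37], [-2.13, 2.11], [-1.35, 1.29], [-3.14, 3.14]. Speed limits (rad/s): [1.89, 1.89, 2.57, 2.79, 3.14, 3.14].

INTERFACE

Orientations are given as a unit quaternion [w, x, y, z].
In Python, from workcell import arm gives the robot as it stands.
- The arm moves only by the shell command python3 -m creep 'ROWS' [FORCE]. ROWS is JSON, a list of rows, each an object with "delta_pos": the shift along the world's x, y, z in cm, a list of three; "dr": the turn, a rotation vector about the world's x, y, z in rad, a list of three; "hand": the gripper command: -1 is shut, 1 is fully open, values between are in proportion. In form: [{"delta_pos": [x, y, z], "dr": [wx, wy, wz], "hand": hand}, ...]. A call has 1 to 12 rows; each row shifts and turns the commanded pose from where the row before left it; what a row does not reach is not made up. A row lasts 1/8 s, in which the tool goes at most 62.5 mm and 10.7 degrees, less where a joint would pass 70% of its speed; a pose out of reach is approached as far as the arm can. A call is refused whole if a number of a shift passes 6.25 or a number of a turn 0.188, either way. A call with a gripper value outside its range is refused whole. The fingers move at their own pace and stop on an object; FORCE is the grip in N (left out, the last holds). Time passes only in rows, so rows that do not move let the fingers close. It gives the time, the measured TCP pose, the force and the opening at its end, in the units of the state.
- arm.observe(): the state, without advancing time (a new reading comes with each control period).
- arm.camera(name): name is "scene" or "top" or "wrist"; returns a dict with "image" (400x640x3 uint8, blue, green, red), "fov_y" (degrees; the focal length in pixels is half the picture's height over the tangent of half this angle, whatever the lens; pixels are square), "cx", "cy" (the principal point, pixels), "extrinsics" (4x4, takes a point from world to camera coordinates). Camera axes: x right, y up, looking along -z (the intrinsics and any distortion apply to the point x, -y, -z); pixel columns grow to the right and rows downward; lengths in mm; the calibration is good to about 2 mm. A picture is of the moment at which its call begins. There is no depth.
- arm.close_job(): hands the job in, once; it reports no verdict.
The state is a dict: "t": time; "joints": joint angles; "joint_velocities": joint speeds; "tau": joint torques, N m; "eef_pos": TCP position; "eef_rot": TCP orientation; "ft_force": force on the tool from outside, world axes, zero at the start; "torque": the same for the moment, N m; "gripper_width": finger opening in mm.
Only numpy, scipy, OpenCV 4.12 (cv2) and the standard library are available. Lean on these libraries where they do the work, as an engineer would, in place of code of your own. Each camera call takes 0.05 s, during which the arm holds its last target.

## Working session

There is one attempt and no reset: what is moved stays moved. The work goes in short steps, Python scripts to look and compute and a shell command to move; the robot and the scene stay as the last step left them, time stands still between calls to the robot, and variables do not carry over. Pictures are saved under pics/ and viewed, and the job is handed in when it is done.

```bash
mkdir -p pics; ls
python3 - <<'E'
from workcell import arm
import cv2
print(arm.observe())
for n in ("scene","top","wrist"):
    c=arm.camera(n); cv2.imwrite(f"pics/{n}0.png",c["image"]); print(n,{k:(v.tolist() if hasattr(v,'tolist') else v) for k,v in c.items() if k!="image"})
E
```

```text
pics
{'t': 0.0, 'joints': array([ 1.01673941e+00,  2.63525151e-01, -4.89372239e-02,  1.25941954e+00,
       -2.53670412e-05,  1.41548093e+00]), 'joint_velocities': array([ 5.51080295e-04,  5.36625411e-04, -5.45666601e-04,  4.00815906e-04,
       -4.61598403e-05,  1.45874853e-04]), 'tau': array([-1.53461820e-03, -6.37608933e+01,  3.84567726e+01,  1.36587783e-02,
       -9.19374315e-05, -1.96560131e-05]), 'eef_pos': array([203.68865598, 483.53585435, 203.82386398]), 'eef_rot': array([ 0.69297499,  0.13968127,  0.69322477, -0.14040734]), 'ft_force': array([-0.1658868 , -0.31341369, -0.52208962]), 'torque': array([ 0.02247876, -0.00569802,  0.01880517]), 'gripper_width': 85.48588682013806}
scene {'fov_y': 47.601225714610806, 'cx': 315.6819005971077, 'cy': 192.74005650292258, 'extrinsics': [[0.5116798925607257, -0.8591696827438551, -0.0033382334950246323, -208.19819384861958], [0.5378905866461048, 0.3173070241996645, 0.7810185459968685, -298.5891261052467], [-0.6699682114448067, -0.4014270900766124, 0.6244989087308881, -778.0745989177311], [0.0, 0.0, 0.0, 1.0]]}
top {'fov_y': 48.8512057592351, 'cx': 325.6712152250978, 'cy': 203.9712551559764, 'extrinsics': [[0.021596196632812526, -0.9996456911162628, -0.015559451265601624, 45.48551792088134], [0.9967388185829875, 0.020317842617579372, 0.07809553637153437, -498.1901702379271], [-0.0777517319471873, -0.01719527563189995, 0.9968244532891217, -1374.1181721834344], [0.0, 0.0, 0.0, 1.0]]}
wrist {'fov_y': 60.827265311429805, 'cx': 316.5696398250427, 'cy': 201.0904041758222, 'extrinsics': [[0.3885325896243821, 0.9214347588318778, -0.0006418848894785937, -524.8230738442548], [-0.8791675777094424, 0.37050144730128065, -0.29965488124201795, 38.26712217434426], [-0.27587460394948105, 0.11699001138599906, 0.9540474517190543, -378.88521415790274], [0.0, 0.0, 0.0, 1.0]]}
```

View pics/top0.png

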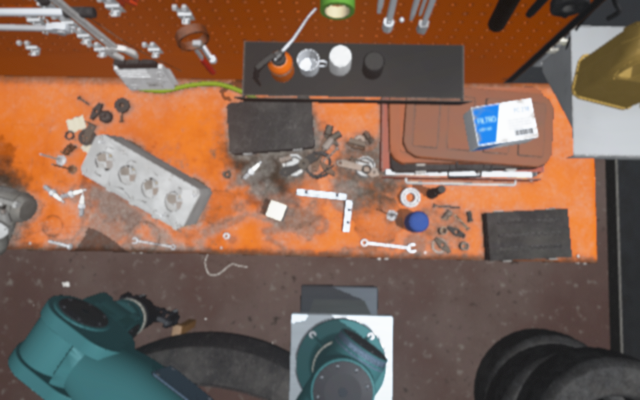

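View pics/scene0.png

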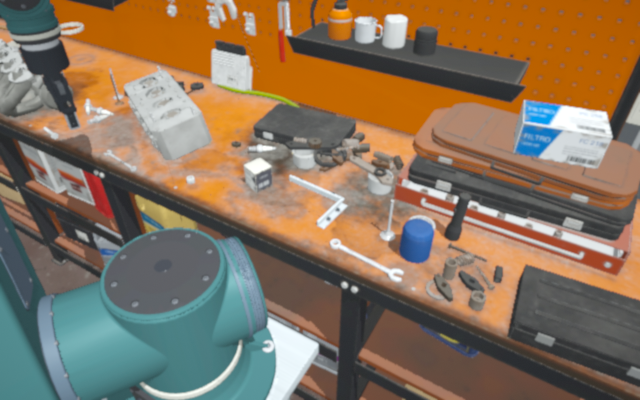

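View pics/wrist0.png

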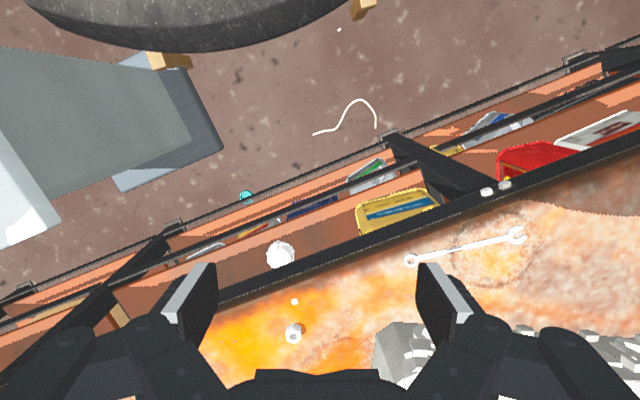

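```bash
cat > h.py <<'E'
import numpy as np, cv2
from workcell import arm
def K(c):
    f=200/np.tan(np.radians(c["fov_y"]/2)); return f
def proj(c,P):
    P=np.atleast_2d(P).astype(float); E=np.array(c["extrinsics"]); q=P@E[:3,:3].T+E[:3,3]; f=K(c)
    return np.c_[c["cx"]+f*q[:,0]/-q[:,2], c["cy"]-f*q[:,1]/-q[:,2]]
def unproj(c,uv,z=0):
    uv=np.atleast_2d(uv).astype(float); E=np.array(c["extrinsics"]); f=K(c); R=E[:3,:3]; o=-R.T@E[:3,3]
    z=np.broadcast_to(z,len(uv))
    d=np.c_[(uv[:,0]-c["cx"])/f,-(uv[:,1]-c["cy"])/f,-np.ones(len(uv))]@R
    return o+d*((z-o[2])/d[:,2])[:,None]
def crop(img,x0,y0,x1,y1,s,name):
    cv2.imwrite(name,cv2.resize(img[y0:y1,x0:x1],None,fx=s,fy=s,interpolation=cv2.INTER_CUBIC))
E
python3 - <<'E'
import cv2
from h import *
i=cv2.imread('pics/top0.png'); crop(i,210,170,370,290-30,5,'pics/top0c.png')
i=cv2.imread('pics/scene0.png'); crop(i,225,140,385,250,5,'pics/scene0c.png')
E
```

```text
(no output)
```

View pics/top0c.png

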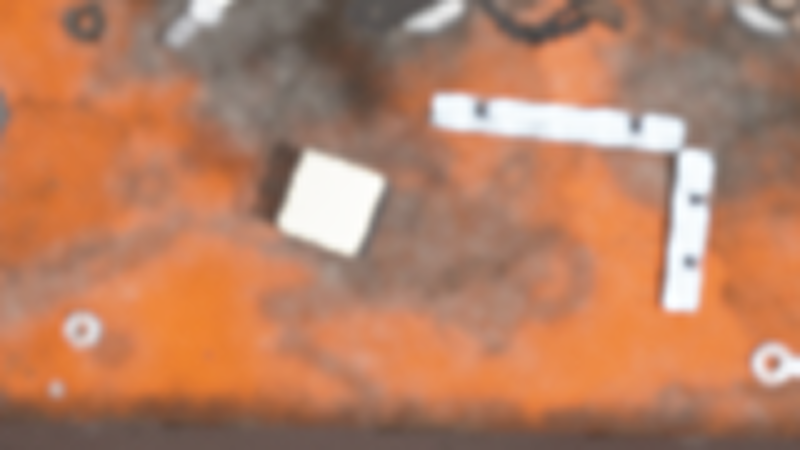

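View pics/scene0c.png

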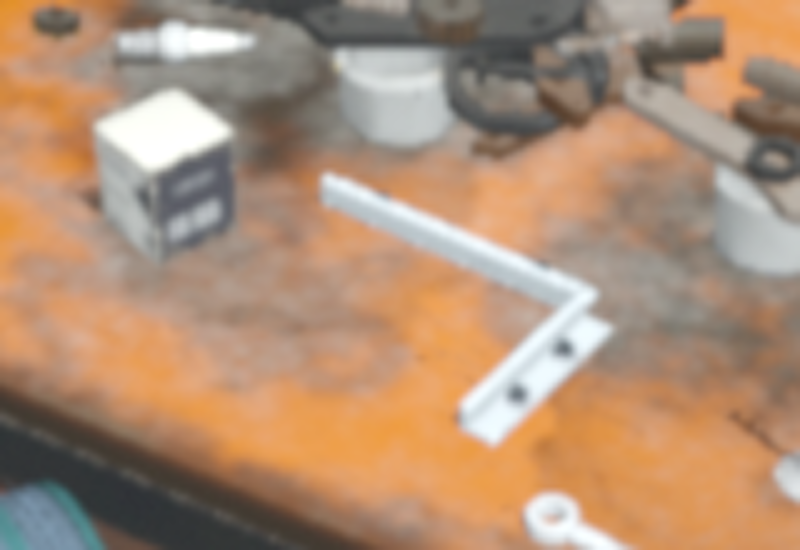

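```bash
cat >> h.py <<'E'
def corners(h=26,z=61):
    return np.array([[h,h,z],[h,-h,z],[-h,-h,z],[-h,h,z]],float)
def xf(p,P):
    c,s=np.cos(p[2]),np.sin(p[2]); P=np.asarray(P,float)
    return np.c_[p[0]+c*P[:,0]-s*P[:,1],p[1]+s*P[:,0]+c*P[:,1],P[:,2]]
# rails front / top outlines
STOPL=[[0,0,16],[0,160,16],[0,160,0],[0,0,0],[-100,0,0],[-100,0,16],[0,0,16]]
STOPT=[[6,-6,16],[6,160,16],[0,160,16],[0,0,16],[-100,0,16],[-100,-6,16],[6,-6,16]]
def box(p,h=26,H=61):
    a=xf(p,corners(h,H));b=xf(p,corners(h,0)); return [np.r_[a,a[:1]],np.r_[b,b[:1]]]
def overlay(c,lines,x0,y0,x1,y1,s,name):
    im=cv2.resize(c["image"][y0:y1,x0:x1],None,fx=s,fy=s,interpolation=cv2.INTER_CUBIC)
    for L,col in lines:
        q=((proj(c,L)-[x0,y0]+.5)*s-.5); cv2.polylines(im,[np.round(q).astype(np.int32)],False,col,1,cv2.LINE_AA)
    cv2.imwrite(name,im)
E
python3 - <<'E'
from h import *
from scipy.optimize import least_squares
import pickle
ct=arm.camera("top"); cs=arm.camera("scene")
pickle.dump((ct,cs),open('cams.pkl','wb'))
f=lambda uv,o:(np.array(uv)+.5)/5-.5+np.array(o)
tc=f([(308,150),(386,180),(355,257),(277,226)],(210,170))
W=unproj(ct,tc,61); print(W.round(1))
sc=f([(175,90),(235,132),(155,178),(96,132)],(225,140)); print(unproj(cs,sc,61).round(1))
tl=f([(432,127),(684,152),(663,307)],(210,170)); print(unproj(ct,tl,16).round(1))
sl=f([(323,180),(597,294),(465,412)],(225,140)); print(unproj(cs,sl,16).round(1))
E
```

```text
[[504.  223.3  61. ]
 [486.5 174.6  61. ]
 [438.7 192.3  61. ]
 [456.8 240.9  61. ]]
[[502.2 224.4  61. ]
 [487.2 176.3  61. ]
 [435.5 187.5  61. ]
 [451.8 236.4  61. ]]
[[524.1 151.   16. ]
 [511.4  -9.5  16. ]
 [412.9   2.   16. ]]
[[525.8 151.   16. ]
 [515.5 -15.8  16. ]
 [409.3  -3.8  16. ]]
```

Run:
```python
from h import *
import pickle
ct,cs=pickle.load(open('cams.pkl','rb'))
s=(511.6,-8.5,-0.085); b=(471,207.5,-0.345)
L=[(xf(s,STOPT),(0,255,0)),(xf(s,STOPL),(0,0,255))]+[(l,(255,0,0)) for l in box(b)]
overlay(ct,L,225,180,365,260,5,'pics/ov_t.png'); overlay(cs,L,235,150,365,240,6,'pics/ov_s.png')
```

```text
(no output)
```

View pics/ov_t.png

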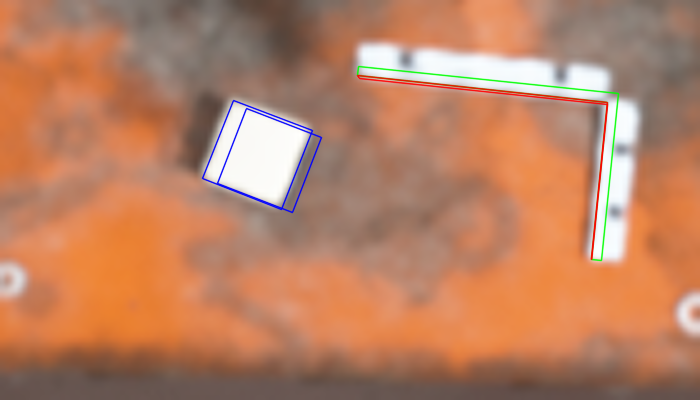

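View pics/ov_s.png

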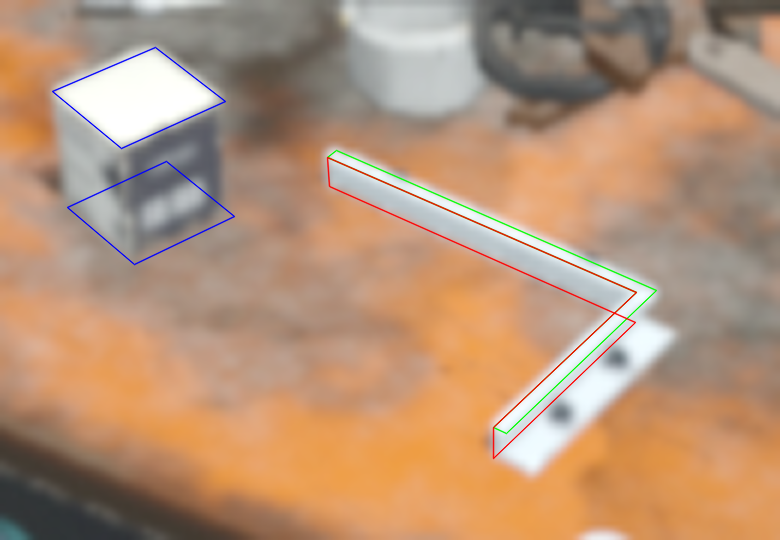

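Run:
```python
from h import *
from scipy.spatial.transform import Rotation as R
import pickle
ct,cs=pickle.load(open('cams.pkl','rb'))
o=arm.observe(); q=o['eef_rot']; M=R.from_quat(np.r_[q[1:],q[0]]).as_matrix()
print(M.round(3)); y=M[:,1]; print('jaw ang',np.arctan2(y[1],y[0]))
f=lambda uv,o:(np.array(uv)+.5)/5-.5+np.array(o)
print('plug,nut,wrench',unproj(ct,f([(170,40),(215,5),(82,330),(770,362)],(210,170)),5).round())
print('engine corner',unproj(ct,[(208,190),(178,227)],60).round(), 'edge',unproj(ct,[(270,255)],0).round())
s=np.array([511.6,-8.5,-0.085])
for p in [(-59,212+26+11+35),(-59,212),(-26,26)]: print(p,xf(s,[[*p,0]]).round(1))
print(t:=o['t'])
```

```text
[[-0.     0.388  0.922]
 [-0.     0.922 -0.388]
 [-1.    -0.    -0.   ]]
jaw ang 1.172008503218141
plug,nut,wrench [[578. 323.   5.]
 [601. 294.   5.]
 [391. 372.   5.]
 [380. -67.   5.]]
engine corner [[530. 420.  60.]
 [414. 508.  60.]] edge [[332. 230.   0.]]
(-59, 284) [[476.9 279.5   0. ]]
(-59, 212) [[470.8 207.7   0. ]]
(-26, 26) [[487.9  19.6   0. ]]
0.25
```

```bash
python3 -m creep '[{"delta_pos":[3.4,-2.3,-0.5],"dr":[0,0,-0.157],"hand":-0.3},{"delta_pos":[3.4,-2.3,-0.5],"dr":[0,0,-0.157],"hand":-0.3},{"delta_pos":[3.4,-2.3,-0.5],"dr":[0,0,-0.157],"hand":-0.3},{"delta_pos":[3.4,-2.3,-0.5],"dr":[0,0,-0.157],"hand":-0.3},{"delta_pos":[3.4,-2.3,-0.5],"dr":[0,0,-0.157],"hand":-0.3},{"delta_pos":[3.4,-2.3,-0.5],"dr":[0,0,-0.157],"hand":-0.3},{"delta_pos":[3.4,-2.3,-0.5],"dr":[0,0,-0.157],"hand":-0.3},{"delta_pos":[3.4,-2.3,-0.5],"dr":[0,0,-0.157],"hand":-0.3},{"delta_pos":[0,0,0],"dr":[0,0,0],"hand":-0.3},{"delta_pos":[0,0,0],"dr":[0,0,0],"hand":-0.3}]'
cat > st.py <<'E'
from h import *
from scipy.spatial.transform import Rotation as R
S=np.array([511.6,-8.5,-0.085])
def st():
    o=arm.observe(); q=o['eef_rot']; M=R.from_quat(np.r_[q[1:],q[0]]).as_matrix(); y=M[:,1]
    p=o['eef_pos']; d=p[:2]-S[:2]; c,s=np.cos(S[2]),np.sin(S[2])
    print('t',o['t'],'p',p.round(1),'jaw',round(np.arctan2(y[1],y[0]),4),'down',M[:,0].round(3),'F',o['ft_force'].round(1),'w',round(o['gripper_width'],1),'stop xy',(c*d[0]+s*d[1]).round(1),(-s*d[0]+c*d[1]).round(1),'j6',o['joints'][5].round(2))
if __name__=='__main__': st()
E
python3 st.py
python3 - <<'E'
from h import *
c=arm.camera("wrist");cv2.imwrite('pics/w1.png',c["image"])
c=arm.camera("top");crop(c["image"],210,170,370,260,5,'pics/t1.png')
E
```

```text
t: 1.5
eef_pos: [475.5, 299.9, 164.2]
eef_rot: [-0.479, -0.52, -0.479, 0.52]
ft_force: [-0.7, 0.0, 0.3]
gripper_width: 29.7
t 1.5 p [475.5 299.9 164.2] jaw -0.0829 down [-0.001 -0.    -1.   ] F [-0.7  0.   0.3] w 29.7 stop xy -62.2 304.2 j6 2.07
```

View pics/w1.png

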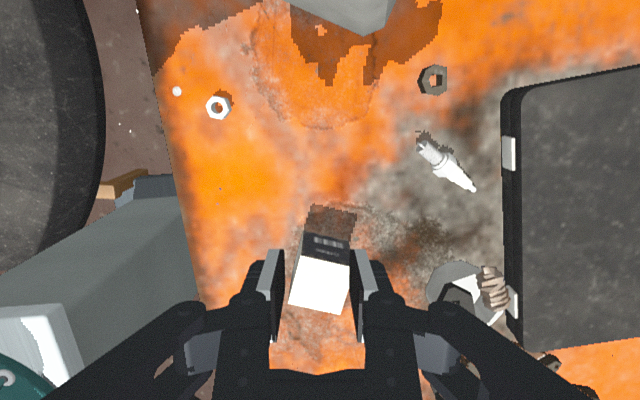

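View pics/t1.png

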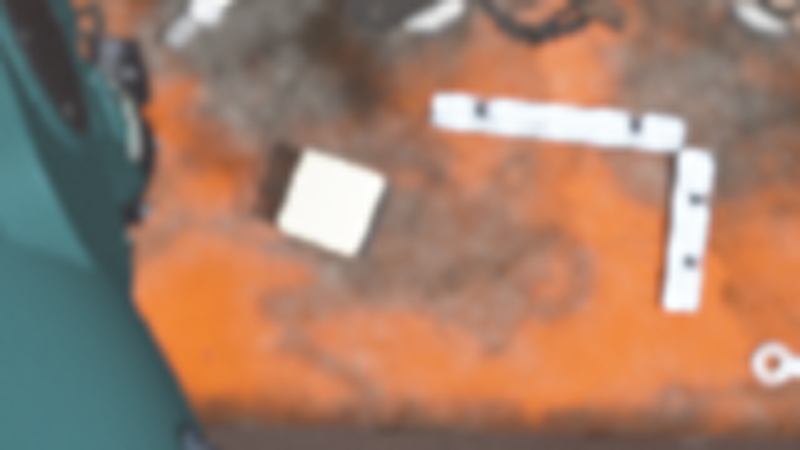

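```bash
python3 -m creep '[{"delta_pos":[0.5,0,-3.8],"dr":[0,0,-0.002],"hand":-0.3},{"delta_pos":[0,0,-3.8],"dr":[0,0,0],"hand":-0.3},{"delta_pos":[0,0,-3.8],"dr":[0,0,0],"hand":-0.3},{"delta_pos":[0,0,-3.0],"dr":[0,0,0],"hand":-0.3},{"delta_pos":[0,0,-1.0],"dr":[0,0,0],"hand":-0.3},{"delta_pos":[0,0,0],"dr":[0,0,0],"hand":-0.3}]'
python3 st.py;python3 - <<'E'
from h import *
c=arm.camera("wrist");cv2.imwrite('pics/w2.png',c["image"])
c=arm.camera("scene");crop(c["image"],205,110,365,220,5,'pics/s2.png')
E
```

```text
t: 2.35
eef_pos: [480.6, 300.2, 10.6]
eef_rot: [-0.478, -0.521, -0.478, 0.521]
ft_force: [0.1, 0.3, -0.8]
gripper_width: 29.5
t 2.35 p [480.6 300.2  10.6] jaw -0.085 down [-0. -0. -1.] F [ 0.1  0.3 -0.8] w 29.5 stop xy -57.1 304.9 j6 2.07
```

View pics/w2.png

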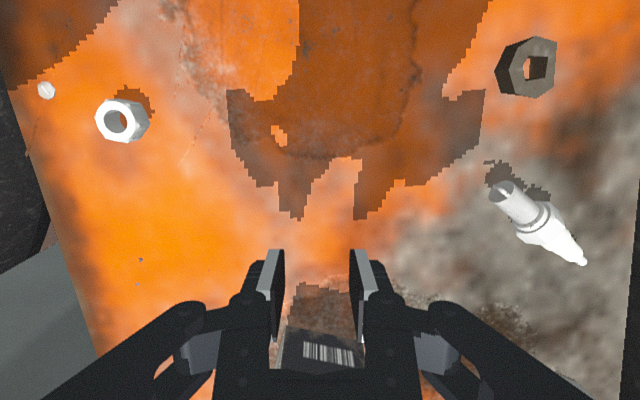

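View pics/s2.png

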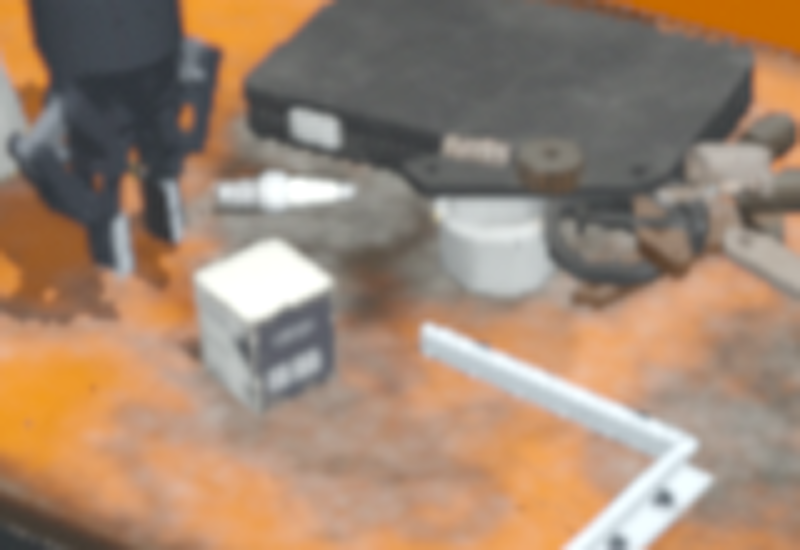

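```bash
python3 -m creep '[{"delta_pos":[-0.19,-2.2,0],"dr":[0,0,0],"hand":-0.3},{"delta_pos":[-0.19,-2.2,0],"dr":[0,0,0],"hand":-0.3},{"delta_pos":[-0.07,-0.8,0],"dr":[0,0,0],"hand":-0.3},{"delta_pos":[-0.07,-0.8,0],"dr":[0,0,0],"hand":-0.3},{"delta_pos":[-0.07,-0.8,0],"dr":[0,0,0],"hand":-0.3},{"delta_pos":[-0.07,-0.8,0],"dr":[0,0,0],"hand":-0.3},{"delta_pos":[-0.07,-0.8,0],"dr":[0,0,0],"hand":-0.3},{"delta_pos":[-0.07,-0.8,0],"dr":[0,0,0],"hand":-0.3},{"delta_pos":[-0.07,-0.8,0],"dr":[0,0,0],"hand":-0.3},{"delta_pos":[-0.07,-0.8,0],"dr":[0,0,0],"hand":-0.3}]'
python3 st.py;python3 - <<'E'
from h import *
c=arm.camera("top");crop(c["image"],210,170,370,260,5,'pics/t3.png')
c=arm.camera("scene");crop(c["image"],205,110,365,220,5,'pics/s3.png')
E
```

```text
t: 3.7
eef_pos: [471.4, 191.3, 10.3]
eef_rot: [-0.478, -0.521, -0.478, 0.521]
ft_force: [-0.6, 1.2, 0.9]
gripper_width: 29.9
t 3.7 p [471.4 191.3  10.3] jaw -0.086 down [ 0. -0. -1.] F [-0.6  1.2  0.9] w 29.9 stop xy -57.0 195.6 j6 1.88
```

View pics/t3.png

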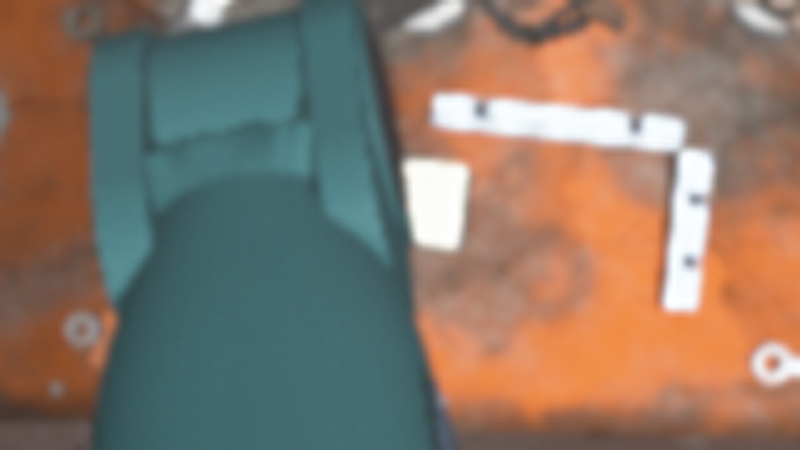

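View pics/s3.png

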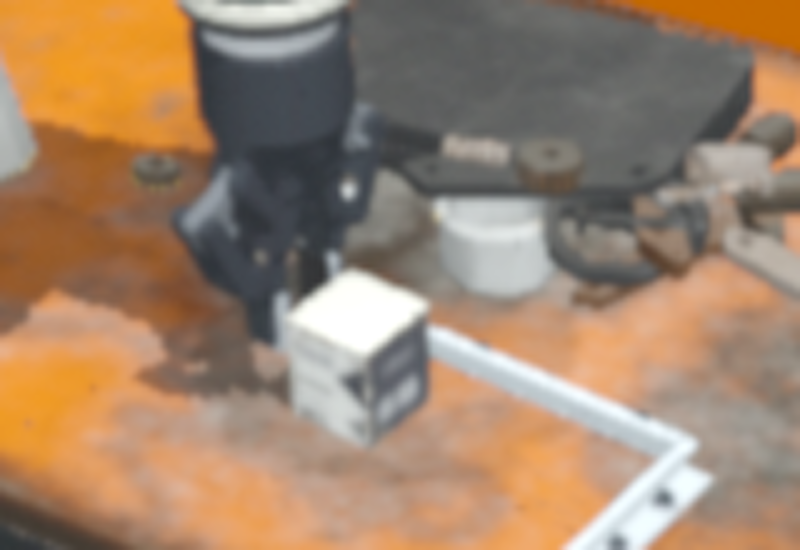

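```bash
cat >> st.py <<'E'
def tos(P):
    d=P[:,:2]-S[:2]; c,s=np.cos(S[2]),np.sin(S[2]); return np.c_[c*d[:,0]+s*d[:,1],-s*d[:,0]+c*d[:,1]].round(1)
E
python3 - <<'E'
from st import *; import pickle
ct,cs=pickle.load(open('cams.pkl','rb'))
f=lambda uv,o:(np.array(uv)+.5)/5-.5+np.array(o)
print(tos(unproj(cs,f([(355,268),(430,305),(370,352),(290,318)],(205,110)),61)))
print(tos(unproj(ct,f([(470,167),(462,250)],(210,170)),61)))
E
```

```text
[[-24.7 181.7]
 [-27.9 131. ]
 [-75.  130.7]
 [-76.3 180.4]]
[[-27.2 129.8]
 [-78.5 129.1]]
```

```bash
python3 -m creep '[{"delta_pos":[-0.09,-1.0,0],"dr":[0,0,0],"hand":-0.3},{"delta_pos":[-0.09,-1.1,0],"dr":[0,0,0],"hand":-0.3},{"delta_pos":[-0.09,-1.1,0],"dr":[0,0,0],"hand":-0.3},{"delta_pos":[-0.09,-1.1,0],"dr":[0,0,0],"hand":-0.3},{"delta_pos":[-0.09,-1.1,0],"dr":[0,0,0],"hand":-0.3},{"delta_pos":[-0.09,-1.1,0],"dr":[0,0,0],"hand":-0.3},{"delta_pos":[-0.09,-1.1,0],"dr":[0,0,0],"hand":-0.3},{"delta_pos":[-0.09,-1.1,0],"dr":[0,0,0],"hand":-0.3},{"delta_pos":[-0.09,-1.1,0],"dr":[0,0,0],"hand":-0.3},{"delta_pos":[-0.08,-1.0,0],"dr":[0,0,0],"hand":-0.3},{"delta_pos":[-0.05,-0.6,0],"dr":[0,0,0],"hand":-0.3},{"delta_pos":[0,0,0],"dr":[0,0,0],"hand":-0.3}]'
python3 st.py;python3 - <<'E'
from h import *
c=arm.camera("top");crop(c["image"],230,170,390,260,5,'pics/t4.png')
c=arm.camera("scene");crop(c["image"],225,130,385,240,5,'pics/s4.png')
E
```

```text
t: 5.3
eef_pos: [462.1, 77.4, 10.3]
eef_rot: [-0.478, -0.521, -0.478, 0.521]
ft_force: [0.3, 0.7, -0.7]
gripper_width: 29.8
t 5.3 p [462.1  77.4  10.3] jaw -0.0866 down [-0. -0. -1.] F [ 0.3  0.7 -0.7] w 29.8 stop xy -56.6 81.4 j6 1.65
```

View pics/t4.png

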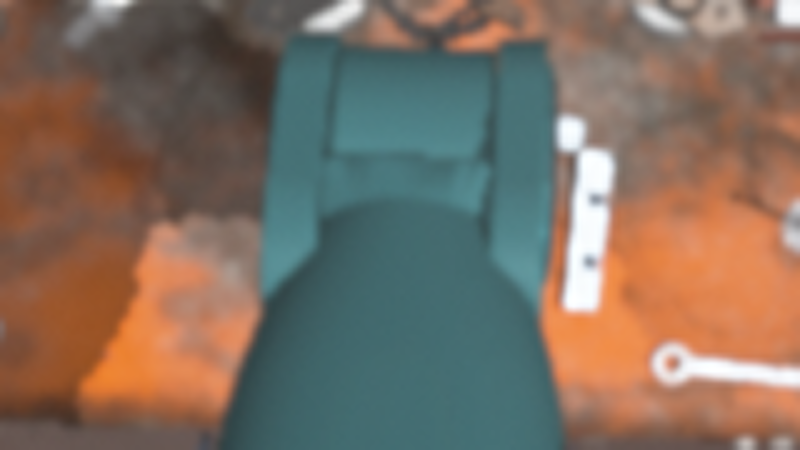

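View pics/s4.png

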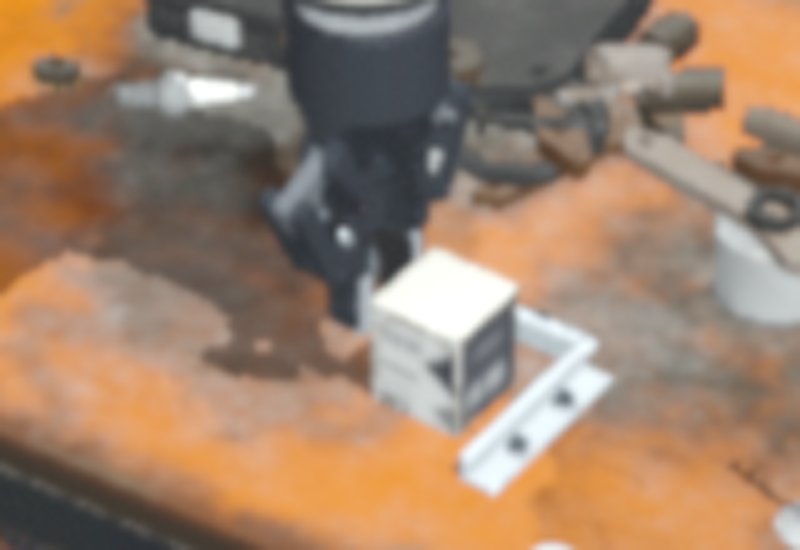

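```bash
python3 -m creep '[{"delta_pos":[0.17,2.0,0],"dr":[0,0,0],"hand":-0.3},{"delta_pos":[0,0,4.5],"dr":[0,0,0],"hand":-0.3},{"delta_pos":[0,0,4.5],"dr":[0,0,0],"hand":-0.3},{"delta_pos":[-0.76,-0.6,0.5],"dr":[0,0,0.1745],"hand":-0.3},{"delta_pos":[-0.76,-0.6,0],"dr":[0,0,0.1745],"hand":-0.3},{"delta_pos":[-0.76,-0.6,0],"dr":[0,0,0.1745],"hand":-0.3},{"delta_pos":[-0.76,-0.6,0],"dr":[0,0,0.1745],"hand":-0.3},{"delta_pos":[-0.76,-0.6,0],"dr":[0,0,0.1745],"hand":-0.3},{"delta_pos":[-0.76,-0.6,0],"dr":[0,0,0.1745],"hand":-0.3},{"delta_pos":[-0.76,-0.6,0],"dr":[0,0,0.1745],"hand":-0.3},{"delta_pos":[-0.76,-0.6,0],"dr":[0,0,0.1745],"hand":-0.3},{"delta_pos":[-0.76,-0.6,0],"dr":[0,0,0.1745],"hand":-0.3}]'
python3 -m creep '[{"delta_pos":[0,0,0],"dr":[0,0,0],"hand":-0.3}]'
python3 st.py;python3 - <<'E'
from h import *; from st import *
c=arm.camera("top");crop(c["image"],230,170,390,260,5,'pics/t5.png')
c=arm.camera("wrist");cv2.imwrite('pics/w5.png',c["image"])
c=arm.camera("scene");crop(c["image"],225,130,385,240,5,'pics/s5.png')
f=lambda uv,o:(np.array(uv)+.5)/5-.5+np.array(o)
print(tos(unproj(c,f([(437,250),(518,288),(462,338),(372,302)],(225,130)),61)))
E
```

```text
t: 6.9
eef_pos: [395.1, 43.9, 105.3]
eef_rot: [0.707, 0.028, 0.707, -0.028]
ft_force: [-0.0, 0.5, -0.2]
gripper_width: 29.9
t: 7.02
eef_pos: [395.1, 43.8, 105.3]
eef_rot: [0.706, 0.031, 0.706, -0.031]
ft_force: [0.5, -0.3, 0.5]
gripper_width: 30.1
t 7.025 p [395.1  43.8 105.3] jaw 1.4832 down [-0. -0. -1.] F [ 0.5 -0.3  0.5] w 30.1 stop xy -120.5 42.2 j6 -0.01
[[-27.1  66.1]
 [-29.1  17.5]
 [-74.7  17.3]
 [-77.5  67.1]]
```

View pics/w5.png

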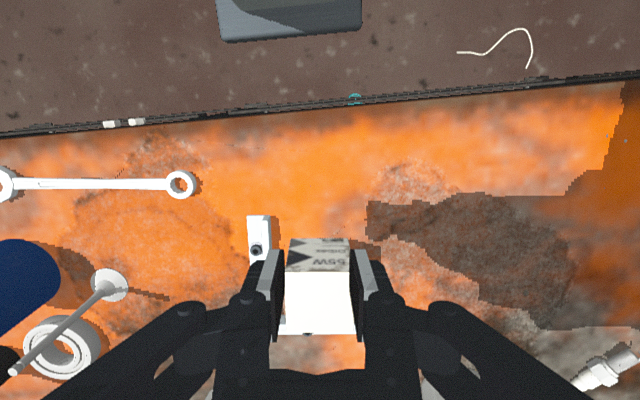

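View pics/t5.png

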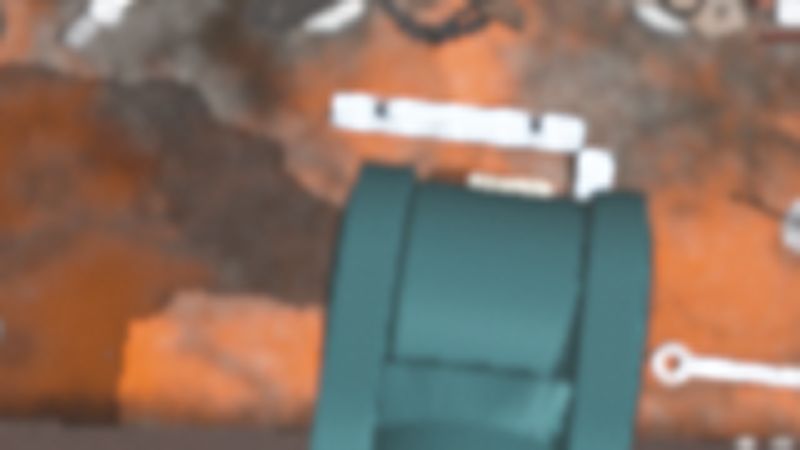

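View pics/s5.png

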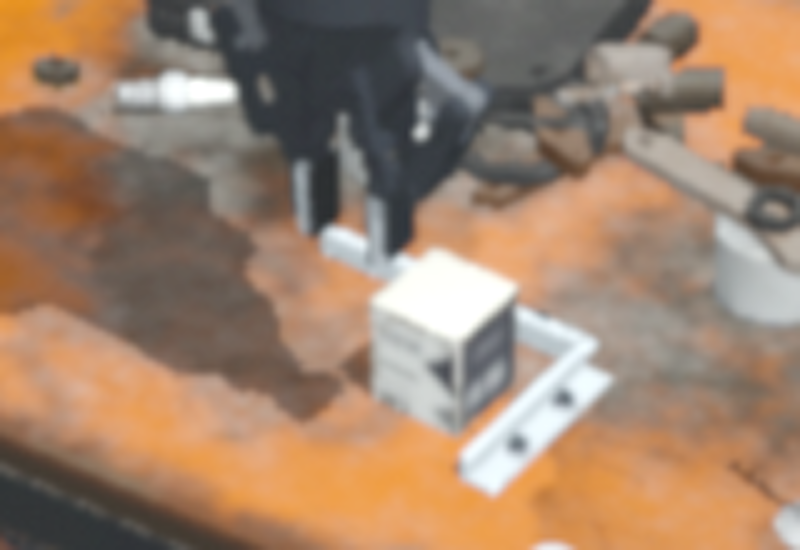

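```bash
python3 - <<'E'
from h import *; import pickle
ct,cs=pickle.load(open('cams.pkl','rb'))
print((proj(cs,[[395.1,43.8,105.3],[395.1,64,108],[395.1,24,108]])-[225,130])*5)
E
python3 -m creep '[{"delta_pos":[0,0,-3.5],"dr":[0,0,0.002],"hand":-0.3},{"delta_pos":[0,0,-3.5],"dr":[0,0,0],"hand":-0.3},{"delta_pos":[0,0,-2.0],"dr":[0,0,0],"hand":-0.3},{"delta_pos":[0,0,-0.4],"dr":[0,0,0],"hand":-0.3},{"delta_pos":[0,0,0],"dr":[0,0,0],"hand":-0.3}]'
python3 st.py;python3 - <<'E'
from h import *; from st import *
c=arm.camera("scene");crop(c["image"],225,130,385,240,5,'pics/s6.png')
E
```

```text
[[353.07172278 290.74358333]
 [314.38692877 271.59751201]
 [391.22742386 300.12675233]]
t: 7.8
eef_pos: [395.7, 43.9, 11.6]
eef_rot: [0.706, 0.03, 0.706, -0.03]
ft_force: [0.6, 0.1, 0.3]
gripper_width: 29.9
t 7.8 p [395.7  43.9  11.6] jaw 1.4856 down [ 0.  0. -1.] F [0.6 0.1 0.3] w 29.9 stop xy -119.9 42.4 j6 -0.01
```

View pics/s6.png

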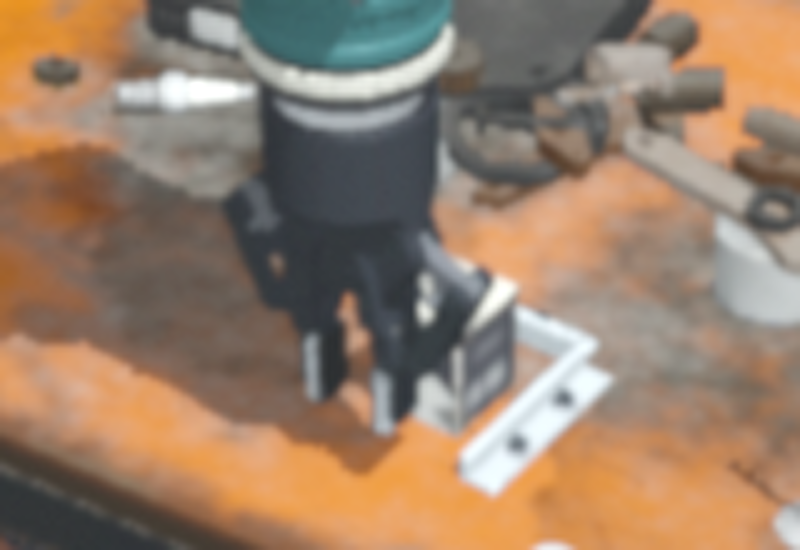

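```bash
python3 -m creep '[{"delta_pos":[1.0,-0.085,-0.4],"dr":[0,0,0],"hand":-0.3},{"delta_pos":[1.0,-0.085,0],"dr":[0,0,0],"hand":-0.3},{"delta_pos":[0.6,-0.05,0],"dr":[0,0,0],"hand":-0.3},{"delta_pos":[0.6,-0.05,0],"dr":[0,0,0],"hand":-0.3},{"delta_pos":[0.6,-0.05,0],"dr":[0,0,0],"hand":-0.3},{"delta_pos":[0.6,-0.05,0],"dr":[0,0,0],"hand":-0.3},{"delta_pos":[0.4,-0.035,0],"dr":[0,0,0],"hand":-0.3},{"delta_pos":[0,0,0],"dr":[0,0,0],"hand":-0.3}]'
python3 st.py
python3 -m creep '[{"delta_pos":[0.2,-0.017,0],"dr":[0,0,0],"hand":-0.3},{"delta_pos":[0,0,0],"dr":[0,0,0],"hand":-0.3}]'
python3 st.py;python3 - <<'E'
from h import *; from st import *
c=arm.camera("scene");crop(c["image"],225,130,385,240,5,'pics/s7.png')
E
```

```text
t: 8.85
eef_pos: [443.8, 39.7, 7.3]
eef_rot: [0.707, 0.03, 0.706, -0.03]
ft_force: [0.7, -0.2, -0.1]
gripper_width: 30.1
t 8.85 p [443.8  39.7   7.3] jaw 1.4865 down [ 0. -0. -1.] F [ 0.7 -0.2 -0.1] w 30.1 stop xy -71.7 42.3 j6 -0.01
t: 9.1
eef_pos: [445.4, 39.6, 7.3]
eef_rot: [0.706, 0.03, 0.706, -0.03]
ft_force: [-0.3, -0.7, 0.5]
gripper_width: 29.6
t 9.1 p [445.4  39.6   7.3] jaw 1.4865 down [ 0. -0. -1.] F [-0.3 -0.7  0.5] w 29.6 stop xy -70.0 42.3 j6 -0.01
```

View pics/s7.png

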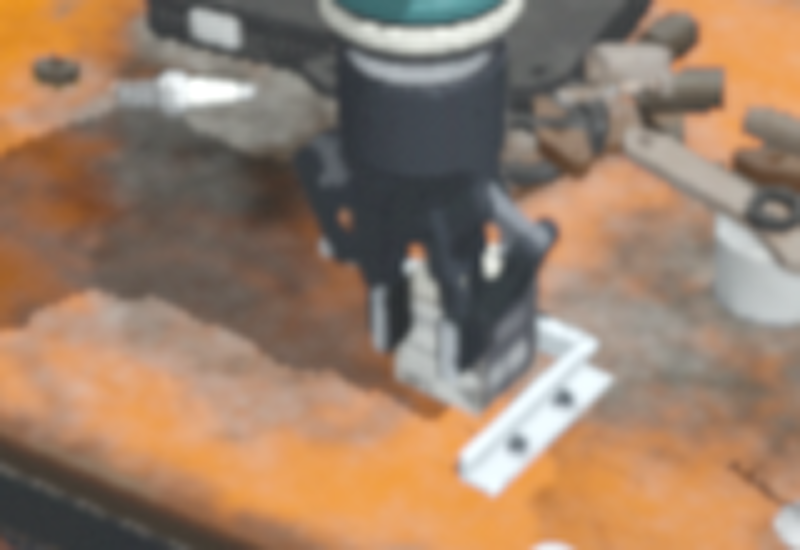

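```bash
python3 -m creep '[{"delta_pos":[0.2,-0.017,0],"dr":[0,0,0],"hand":-0.3},{"delta_pos":[0,0,0],"dr":[0,0,0],"hand":-0.3}]' | grep force;python3 st.py
python3 -m creep '[{"delta_pos":[0.15,-0.013,0],"dr":[0,0,0],"hand":-0.3},{"delta_pos":[0,0,0],"dr":[0,0,0],"hand":-0.3}]'| grep force; python3 st.py
```

```text
ft_force: [-0.8, -0.8, 0.2]
t 9.4 p [447.5  39.4   7.3] jaw 1.4865 down [ 0.  0. -1.] F [-0.8 -0.8  0.2] w 29.7 stop xy -68.0 42.3 j6 -0.01
ft_force: [-1.3, -0.1, 0.1]
t 9.65 p [449.   39.3   7.3] jaw 1.4865 down [ 0.  0. -1.] F [-1.3 -0.1  0.1] w 29.9 stop xy -66.4 42.3 j6 -0.01
```

```bash
python3 -m creep '[{"delta_pos":[0.15,-0.013,0],"dr":[0,0,0],"hand":-0.3},{"delta_pos":[0,0,0],"dr":[0,0,0],"hand":-0.3}]' | grep force;python3 st.py
python3 - <<'E'
from h import *; from st import *
c=arm.camera("scene");crop(c["image"],265,150,365,220,8,'pics/s8.png')
c=arm.camera("wrist");cv2.imwrite('pics/w8.png',c["image"])
E
```

```text
ft_force: [-0.4, -1.0, -1.3]
t 9.9 p [450.6  39.1   7.3] jaw 1.4865 down [ 0. -0. -1.] F [-0.4 -1.  -1.3] w 30.1 stop xy -64.8 42.3 j6 -0.01
```

View pics/s8.png

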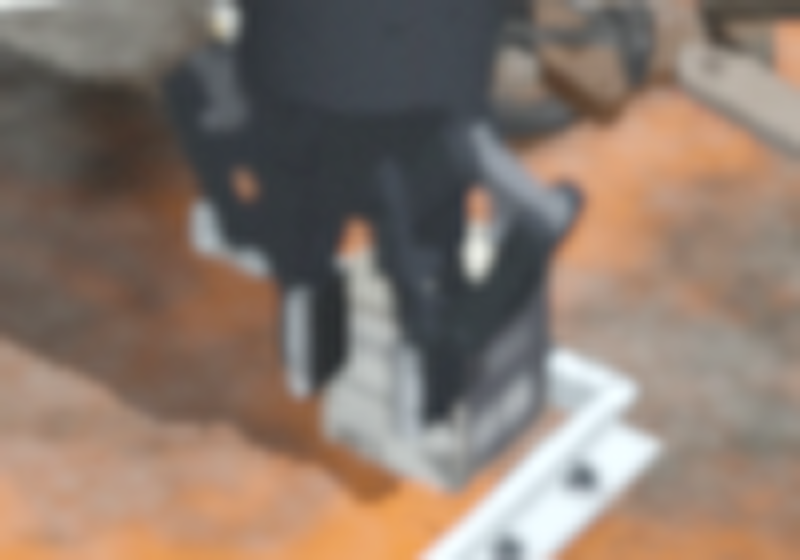

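View pics/w8.png

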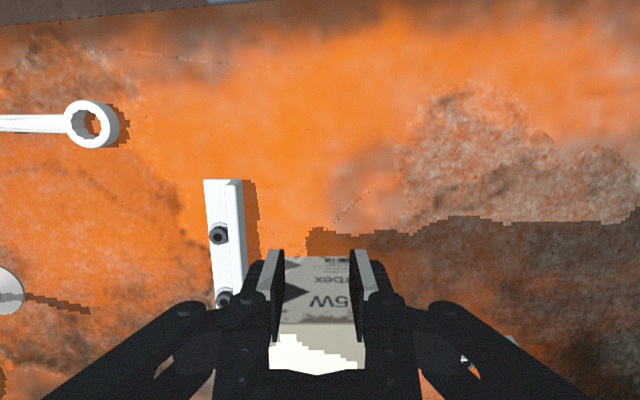

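```bash
for i in 1; do :; done; python3 -m creep '[{"delta_pos":[0.15,-0.013,0],"dr":[0,0,0],"hand":-0.3},{"delta_pos":[0,0,0],"dr":[0,0,0],"hand":-0.3}]' >/dev/null;python3 st.py
python3 -m creep '[{"delta_pos":[0.15,-0.013,0],"dr":[0,0,0],"hand":-0.3},{"delta_pos":[0,0,0],"dr":[0,0,0],"hand":-0.3}]' >/dev/null;python3 st.py
```

```text
t 10.25 p [452.   39.    7.3] jaw 1.4865 down [ 0.  0. -1.] F [ 0.  -1.   0.6] w 30.1 stop xy -63.4 42.3 j6 -0.01
t 10.5 p [453.5  38.9   7.3] jaw 1.4865 down [ 0. -0. -1.] F [-1.  -0.3 -1.1] w 29.4 stop xy -61.9 42.3 j6 -0.01
```

```bash
python3 -m creep '[{"delta_pos":[0.15,-0.013,0],"dr":[0,0,0],"hand":-0.3},{"delta_pos":[0,0,0],"dr":[0,0,0],"hand":-0.3}]' >/dev/null;python3 st.py
python3 - <<'E'
from h import *; from st import *
c=arm.camera("scene");crop(c["image"],265,150,365,220,8,'pics/s9.png')
c=arm.camera("top");crop(c["image"],290,170,390,240,8,'pics/t9.png')
E
```

```text
t 10.75 p [453.9  38.9   7.1] jaw 1.4866 down [-0.002  0.    -1.   ] F [-6.   0.5  4.3] w 30.1 stop xy -61.5 42.3 j6 -0.01
```

View pics/s9.png

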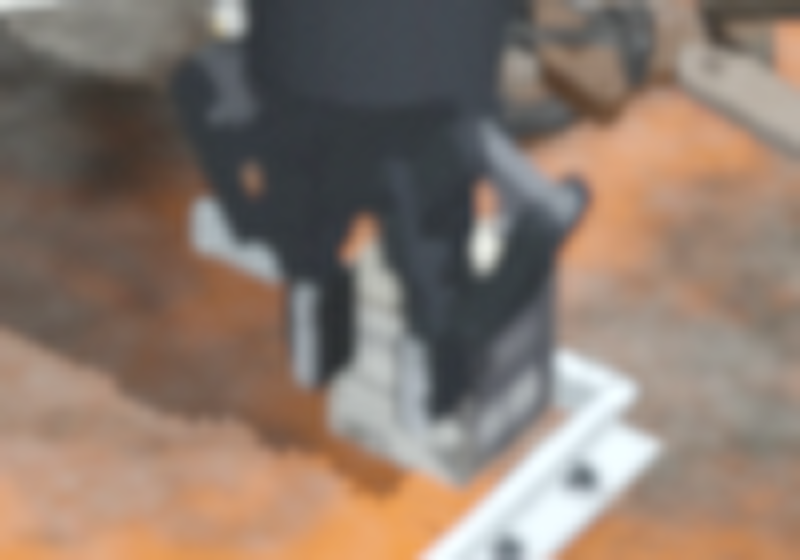

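View pics/t9.png

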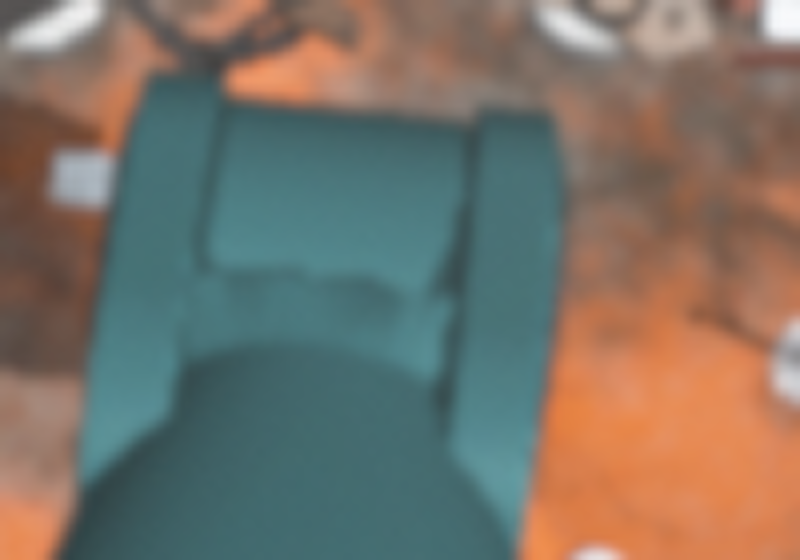

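```bash
python3 -m creep '[{"delta_pos":[-2.5,0.21,0],"dr":[0,0,0],"hand":-0.3},{"delta_pos":[0,0,4.7],"dr":[0,0,0],"hand":-0.3},{"delta_pos":[0,0,4.7],"dr":[0,0,0],"hand":-0.5},{"delta_pos":[0.73,0.7,0],"dr":[0,0,-0.1745],"hand":-1},{"delta_pos":[0.73,0.7,0],"dr":[0,0,-0.1745],"hand":-1},{"delta_pos":[0.73,0.7,0],"dr":[0,0,-0.1745],"hand":-1},{"delta_pos":[0.73,0.7,0],"dr":[0,0,-0.1745],"hand":-1},{"delta_pos":[0.73,0.7,0],"dr":[0,0,-0.1745],"hand":-1},{"delta_pos":[0.73,0.7,0],"dr":[0,0,-0.1745],"hand":-1},{"delta_pos":[0.73,0.7,0],"dr":[0,0,-0.1745],"hand":-1},{"delta_pos":[0.73,0.7,0],"dr":[0,0,-0.1745],"hand":-1},{"delta_pos":[0.73,0.7,0],"dr":[0,0,-0.1745],"hand":-1}]' 20
python3 -m creep '[{"delta_pos":[0,0,0],"dr":[0,0,0],"hand":-1}]' >/dev/null
python3 st.py;python3 - <<'E'
from h import *; from st import *
c=arm.camera("top");crop(c["image"],270,170,370,240,8,'pics/t10.png')
c=arm.camera("wrist");cv2.imwrite('pics/w10.png',c["image"])
c=arm.camera("scene");crop(c["image"],265,140,365,220,8,'pics/s10.png')
E
```

```text
t: 12.35
eef_pos: [496.1, 104.1, 101.3]
eef_rot: [0.477, 0.522, 0.477, -0.522]
ft_force: [-0.9, -0.9, 0.1]
gripper_width: 0.2
t 12.475 p [496.  104.1 101.2] jaw -0.0824 down [ 0.  0. -1.] F [ 0.2 -0.  -0.4] w -0.3 stop xy -25.1 110.9 j6 1.7
```

View pics/s10.png

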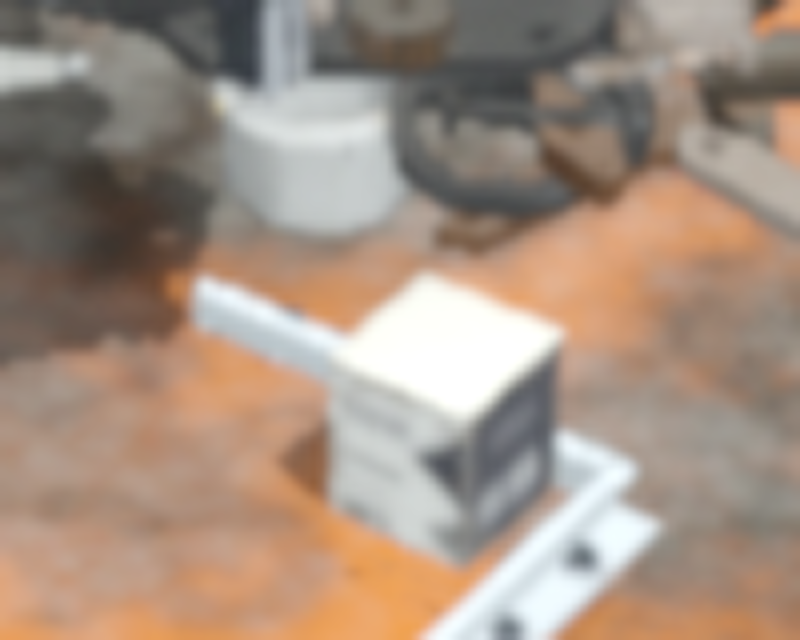

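View pics/t10.png

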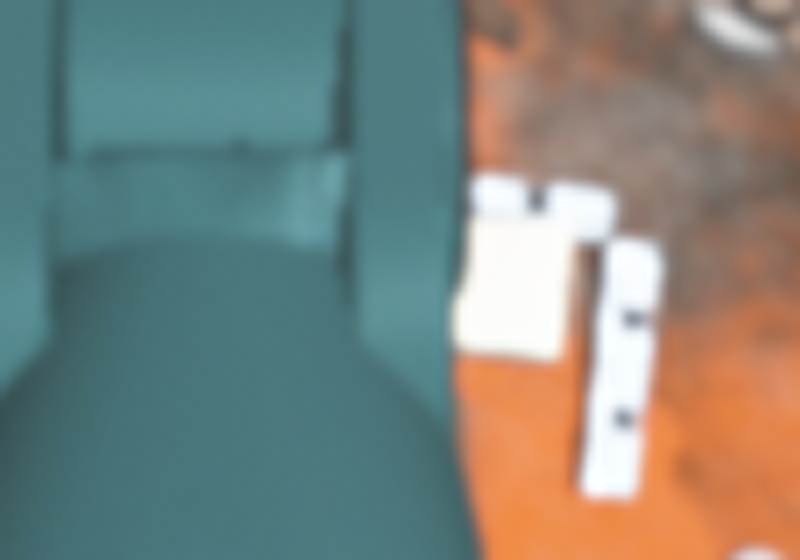

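View pics/w10.png

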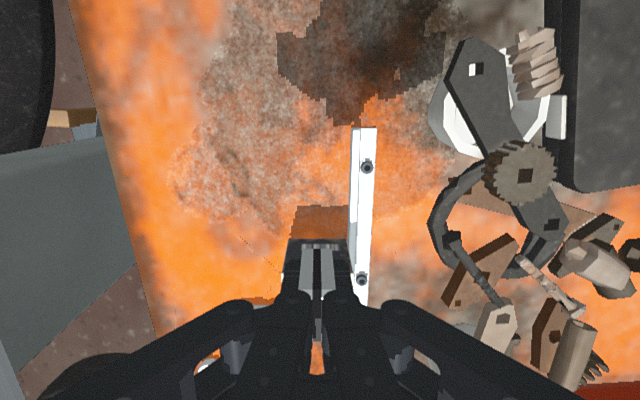

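```bash
python3 -m creep '[{"delta_pos":[-0.2,0,-3.5],"dr":[0,0,-0.003],"hand":-1},{"delta_pos":[0,0,-3.5],"dr":[0,0,0],"hand":-1},{"delta_pos":[0,0,-2.1],"dr":[0,0,0],"hand":-1},{"delta_pos":[0,0,0],"dr":[0,0,0],"hand":-1}]' >/dev/null
python3 st.py
python3 -m creep '[{"delta_pos":[-0.08,-1.0,0],"dr":[0,0,0],"hand":-1},{"delta_pos":[-0.08,-1.0,0],"dr":[0,0,0],"hand":-1},{"delta_pos":[-0.04,-0.5,0],"dr":[0,0,0],"hand":-1},{"delta_pos":[-0.04,-0.5,0],"dr":[0,0,0],"hand":-1},{"delta_pos":[-0.04,-0.4,0],"dr":[0,0,0],"hand":-1},{"delta_pos":[-0.02,-0.3,0],"dr":[0,0,0],"hand":-1},{"delta_pos":[0,0,0],"dr":[0,0,0],"hand":-1}]' >/dev/null
python3 st.py;python3 - <<'E'
from h import *; from st import *
c=arm.camera("scene");crop(c["image"],265,140,365,220,8,'pics/s11.png')
E
```

```text
t 13.125 p [492.4 103.6   9.4] jaw -0.0851 down [-0.002 -0.    -1.   ] F [-0.1 -0.2  0.6] w 0.4 stop xy -28.7 110.0 j6 1.7
t 14.0 p [490.5  66.7  10.3] jaw -0.0871 down [-0. -0. -1.] F [ 0.5 -0.3 -0.3] w 0.3 stop xy -27.4 73.1 j6 1.63
```

View pics/s11.png

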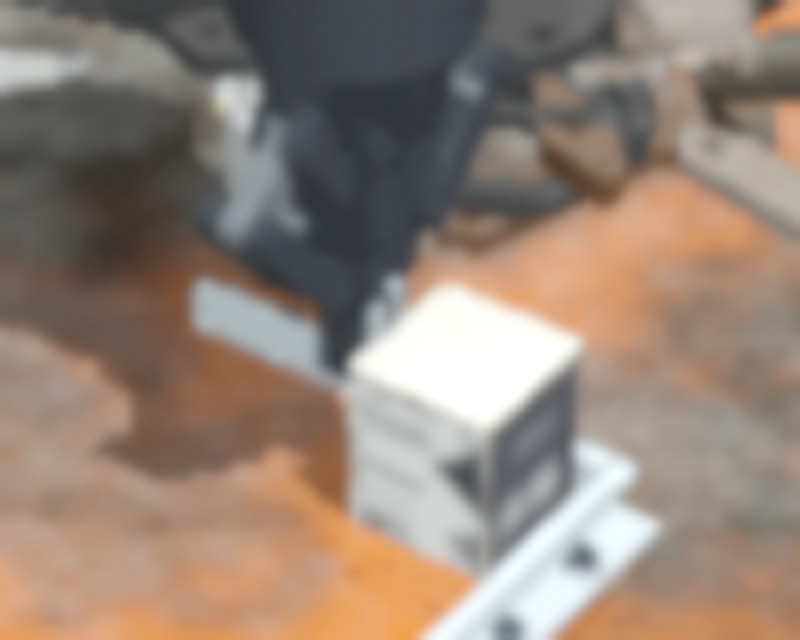

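```bash
python3 -m creep '[{"delta_pos":[-0.03,-0.4,0],"dr":[0,0,0],"hand":-1},{"delta_pos":[-0.02,-0.25,0],"dr":[0,0,0],"hand":-1},{"delta_pos":[0,0,0],"dr":[0,0,0],"hand":-1}]' >/dev/null
python3 st.py
python3 -m creep '[{"delta_pos":[-0.013,-0.15,0],"dr":[0,0,0],"hand":-1},{"delta_pos":[0,0,0],"dr":[0,0,0],"hand":-1}]' >/dev/null
python3 st.py
python3 -m creep '[{"delta_pos":[-0.013,-0.15,0],"dr":[0,0,0],"hand":-1},{"delta_pos":[0,0,0],"dr":[0,0,0],"hand":-1}]' >/dev/null
python3 st.py;python3 - <<'E'
from h import *; from st import *
c=arm.camera("scene");crop(c["image"],265,140,365,220,8,'pics/s12.png')
E
```

```text
t 14.425 p [490.   60.1  10.2] jaw -0.0873 down [-0. -0. -1.] F [-0.6  0.1  0.1] w -0.7 stop xy -27.3 66.5 j6 1.62
t 14.675 p [489.9  58.7  10.3] jaw -0.0871 down [-0. -0. -1.] F [ 0.2  0.6 -0.4] w -0.1 stop xy -27.3 65.2 j6 1.61
t 14.925 p [489.8  58.3  10.5] jaw -0.0864 down [ 0.     0.002 -1.   ] F [-0.2  9.5  5.4] w -0.2 stop xy -27.4 64.7 j6 1.61
```

View pics/s12.png

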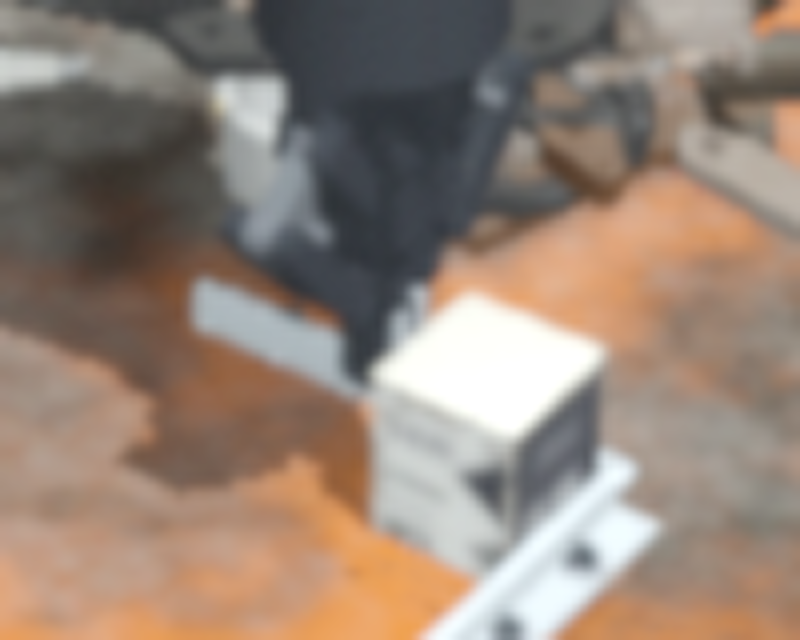

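```bash
python3 -m creep '[{"delta_pos":[0.02,0.2,0],"dr":[0,0,0],"hand":-1},{"delta_pos":[0.17,2.0,0],"dr":[0,0,0],"hand":-1},{"delta_pos":[0.17,2.0,0],"dr":[0,0,0],"hand":-1},{"delta_pos":[0,0,5],"dr":[0,0,0],"hand":-1},{"delta_pos":[0,0,5],"dr":[0,0,0],"hand":-1},{"delta_pos":[-1.5,4,1],"dr":[0,0,0],"hand":-1},{"delta_pos":[-1.5,4,1],"dr":[0,0,0],"hand":-1},{"delta_pos":[-1.5,4,1],"dr":[0,0,0],"hand":-1},{"delta_pos":[-1.5,4,1],"dr":[0,0,0],"hand":-1},{"delta_pos":[0,0,0],"dr":[0,0,0],"hand":-1}]' >/dev/null
python3 st.py;python3 - <<'E'
from h import *; from st import *; import pickle
ct=arm.camera("top");cs=arm.camera("scene");cw=arm.camera("wrist")
pickle.dump((ct,cs,cw),open('c13.pkl','wb'))
crop(ct["image"],290,170,370,240,8,'pics/t13.png')
crop(cs["image"],265,140,365,215,8,'pics/s13.png')
cv2.imwrite('pics/w13.png',cw["image"])
L=[(xf(S,STOPT),(0,255,0)),(xf(S,STOPL),(0,0,255))]+[(l,(255,0,0)) for l in box(tuple(xf(S,[[-26,26,0]])[0][:2])+(S[2],))]
overlay(ct,L,290,170,370,240,8,'pics/t13o.png');overlay(cs,L,265,140,365,215,8,'pics/s13o.png')
E
```

```text
t 16.225 p [432.8 261.3 150.8] jaw -0.0838 down [ 0.001  0.    -1.   ] F [ 0.2 -0.4 -0.3] w -0.0 stop xy -101.4 262.1 j6 2.04
```

View pics/t13.png

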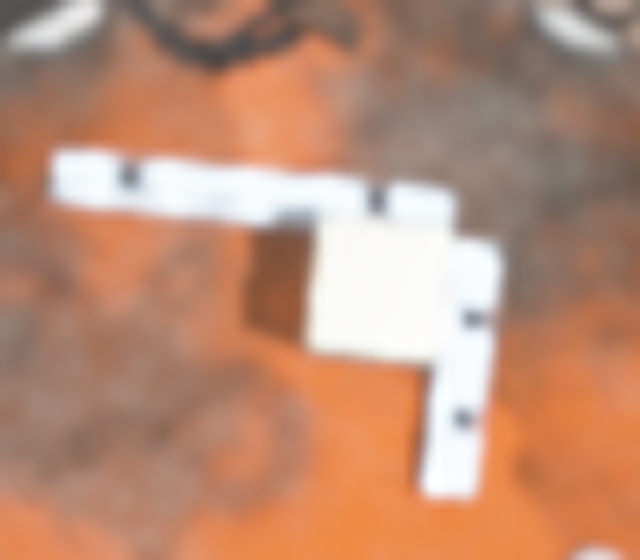

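View pics/t13o.png

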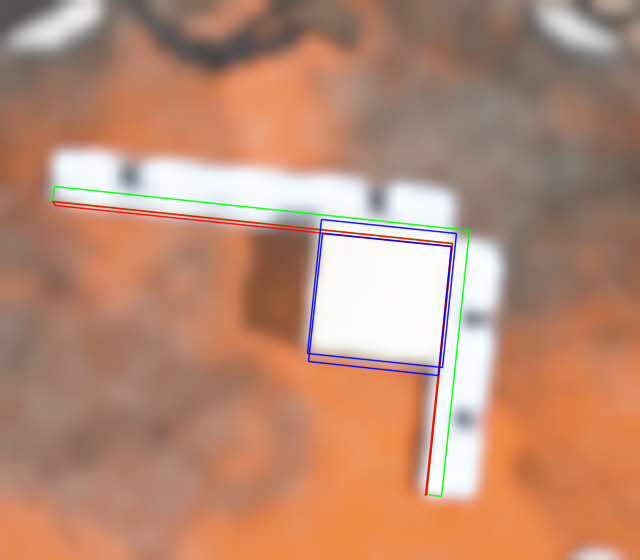

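View pics/s13.png

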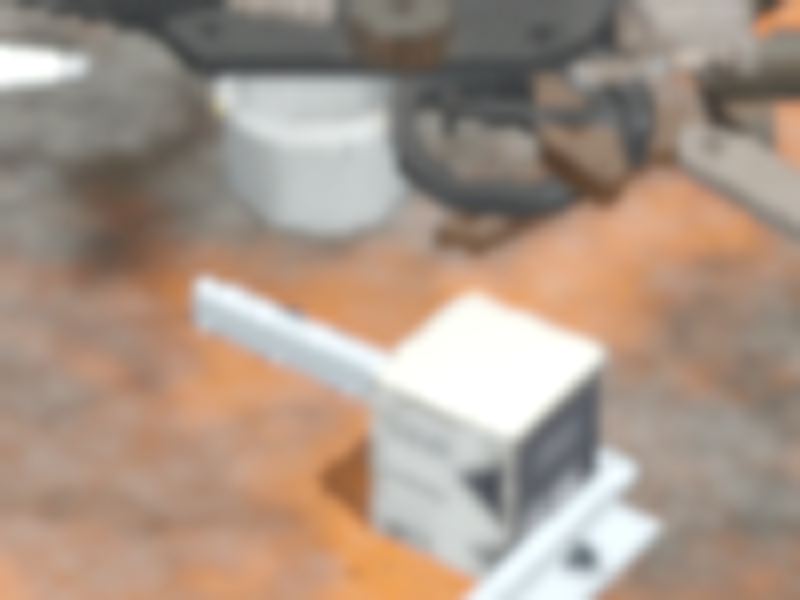

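View pics/s13o.png

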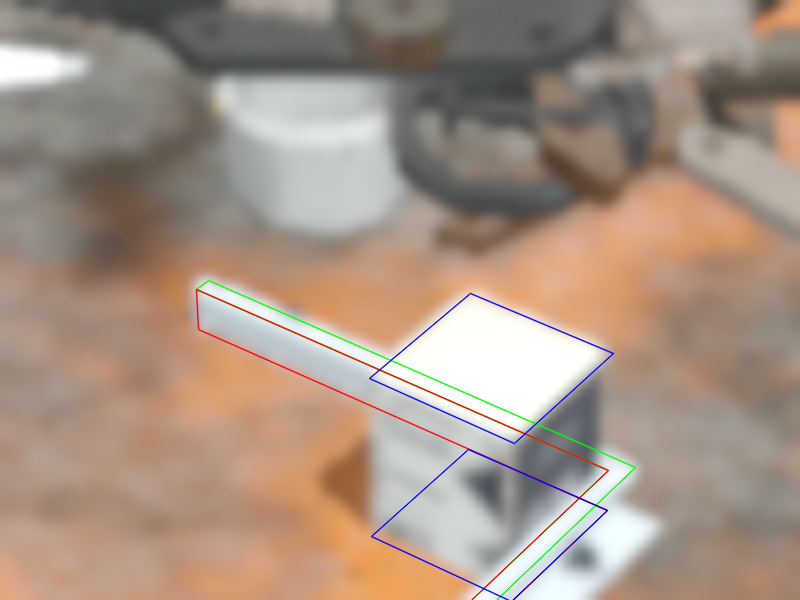

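View pics/w13.png

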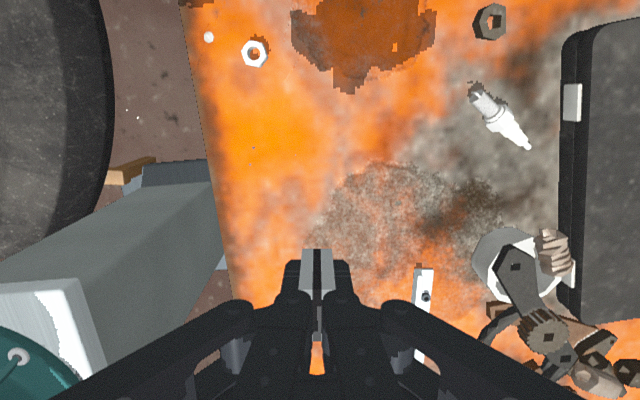

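Run:
```python
from h import *; from st import *; import pickle
ct,cs,cw=pickle.load(open('c13.pkl','rb'))
c0,_=pickle.load(open('cams.pkl','rb'))
def edge(img,axis,rng,lo,hi,sgn):
    g=img.astype(float)[:,:,0] # blue: white vs orange
    pts=[]
    for k in rng:
        p=g[lo:hi,k] if axis=='col' else g[k,lo:hi]
        d=sgn*np.diff(p); i=int(np.argmax(d)); i=min(max(i,1),len(d)-2)
        w=np.clip(d[i-1:i+2],0,None); s=lo+i+.5+(w@[-1,0,1])/w.sum()
        pts.append((k,s) if axis=='col' else (s,k))
    return np.array(pts,float)
def ang(c,p,z,nm,yaxis):
    W=unproj(c,p,z); m=W[:,:2].mean(0); u=np.linalg.svd(W[:,:2]-m)[2][0]
    r=(W[:,:2]-m)@np.array([-u[1],u[0]])
    a=np.arctan2(u[1],u[0]); a=(a-(np.pi/2 if yaxis else 0)+np.pi/2)%np.pi-np.pi/2
    print(nm,'yaw',a.round(4),'mid stop',tos(W.mean(0)[None]),'rms',r.std().round(2))
for nm,c,cols in (('now',ct,range(299,320)),('start',c0,range(299,340))):
    ang(c,edge(c['image'],'col',cols,193,204,-1),16,'longrail '+nm,True)
ang(c0,edge(c0['image'],'row',range(205,229),336,347,1),16,'short start',False)
ang(ct,edge(ct['image'],'row',range(218,229),338,347,1),16,'short now',False)
ang(ct,edge(ct['image'],'col',range(331,343),208,220,-1),61,'carton -x',True)
ang(ct,edge(ct['image'],'row',range(200,212),324,334,1),61,'carton +y',False)
```

```text
longrail now yaw -0.0776 mid stop [[ -1.2 118.4]] rms 0.38
longrail start yaw -0.0813 mid stop [[-1.1 86.4]] rms 0.38
short start yaw -0.0889 mid stop [[-53.2   2.8]] rms 0.28
short now yaw -0.0724 mid stop [[-73.9   2.9]] rms 0.18
carton -x yaw -0.0871 mid stop [[-51.3  25.6]] rms 0.45
carton +y yaw -0.0738 mid stop [[-26.9  53.4]] rms 0.24
```

Run:
```python
from workcell import arm
print(arm.close_job())
```

```text
the job is handed in; nothing more can be done
None
```

The carton is in the corner of the stop, pushed only and never gripped, and I handed the job in at about 16 s of the 58 s allowed.

**What I did:**
- I pushed it along toward the short rail with two part-open fingers, which also turned it square to the stop.
- I then pushed it onto the long rail, where the force rose to about 6 N.
- Last, I pushed it with shut fingers into the short rail, where it rose to about 9.5 N, and backed the arm clear.

**Last checks (top camera):**

| | Measured | Allowed or expected |
|---|---|---|
| Carton x in the stop's frame | about -24 mm | -31 to -20 mm |
| Carton y in the stop's frame | about +25 mm | +20 to +31 mm |
| Carton angle | -0.074 to -0.087 rad | within 0.06 rad of the stop |
| Stop angle | -0.072 to -0.089 rad | – |

- **Position:** the readings put the carton 1 to 2 mm past the rails, which cannot be. It fits the calibration error, and the drawn stop outline was also off by 1 to 3 mm.
- **Arm:** it stood clear, with no contact force beyond the noise.
- **Other things on the bench:** I did not measure them individually again. The arm's path stayed away from them, and the ones I could see in the last pictures (the spark plug and nut) looked undisturbed.

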